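# Change over the platform shaker and start it

### The arm

A 6-joint arm with a two-finger parallel gripper is mounted at the origin on a cart in front of the work surface, level with it; the furniture and walls round the work are solid. World frame = base frame: x ahead of the robot, y to its left, z up, the work surface at z = 0. Lengths are in mm, angles in rad, forces in N, time in s.
With the tool pointing down it reaches from about 400 to 825 mm from the base axis. Payload 7 kg.
Tool frame: the origin (TCP) lies at the very end of the fingers, on their centre line; the grasp point (between the pads) lies behind it (robot.grip_depth is the z of the grasp point in the tool frame, in mm); z points along the fingers, y is the line along which they close (so a half turn about z gives the same grasp; the last joint's range is limited). The gripper opens to 85 mm and grips with 20 to 120 N. Pads are 22 mm wide; open, the fingers measure 114 mm over their backs; the gripper's body (76 mm by 85 mm) begins 54 mm behind the grasp point. The pads swing forward as they close: fully open they stand 13 mm farther back than shut.
Start: joints at [-0.847, 0.359, 0.012, 0, -1.224, -0.288], TCP at [284.913, -611.898, 231.302] pointing down, gripper open.
Joint ranges: [-3.07, 3.07], [-1.43, 2.12], [-1.02, 1.25], [-3.03, 1.67], [-3.05, -0], [-3.03, 3.03]. Speed limits (rad/s): [2.39, 2.39, 3.01, 3.14, 3.14, 3.14].

### API

Orientations are given as a 3x3 rotation matrix whose columns are the frame's x, y, z axes.
In Python, from rig import robot gives the robot as it stands.
- The arm moves only by the tool jog_arm, never from a script. Its argument "moves" is a list of rows, each a list of 5 numbers: the shift along the tool's x, y, z in cm, then the turn about the tool's z in degrees, then the finger opening in cm, from 0 to 8.54. In form: [[tx, ty, tz, twist, gripper], ...]. A call has 1 to 20 rows; each row shifts and turns the commanded pose from where the row before left it, along the tool's axes as they then stand; what a row does not reach is not made up. A row lasts 1/8 s, in which the tool goes at most 62.5 mm and 10.7 degrees, less where a joint would pass 70% of its speed; a pose out of reach is approached as far as the arm can. A call is refused whole if a number of a shift passes 6.25 or a number of a turn 10.7, either way. A call with a gripper value outside its range is refused whole. The fingers move at their own pace and stop on an object; "newtons" is the grip in N (left out, the last holds). Time passes only in rows, so rows that do not move let the fingers close. It gives the time, the measured TCP pose, the force, the opening and the grip force at its end, in the units of the state.
- robot.get_state(): the state, without advancing time (a new reading comes with each control period).
- robot.grab_frame(name): name is "scene" or "top" or "wrist"; returns (picture, depth): 384x512x3 uint8, red, green, blue; 384x512 float32, mm along the optical axis (not along the pixel's ray), 0 where there is no reading.
- robot.get_calibration(name): a dict with "fx", "fy", "cx", "cy" (pixels), "dist" ([k1, k2, p1, p2, k3] as OpenCV has them; the pictures are not rectified), "xyz" and "orientation" of the camera in the world. Camera axes: x right, y down, z forward; pixel columns grow to the right and rows downward; lengths in mm; the calibration is good to about 2 mm. A picture is of the moment at which its call begins: read the wrist's pose just before it. get_calibration takes no time and is no camera call; for the wrist camera it gives the pose at the moment of the call.
- robot.sign_off(): hands the job in; it is judged then, once.
The state is a dict: "time_s": time; "joints": joint angles; "joint_vel": joint speeds; "joint_efforts": joint torques, N m; "tool_pos": TCP position; "eef_rot": TCP orientation; "ft_force": force on the tool from outside, world axes, zero at the start; "torque": the same for the moment, N m; "finger_gap": opening from 0.0 (shut) to 1.0 (fully open); "grasp_force": force on a finger pad.
Only numpy, scipy, OpenCV 4.12 (cv2) and the standard library are available. Lean on these libraries where they do the work, as an engineer would, in place of code of your own. Each camera call takes 0.05 s, during which the arm holds its last target. There are 200 camera calls.

### The job

Change over the platform shaker. Press the red snap button flush and slide the retaining bar one hole towards you, take the finished block (white caps) out to the yellow tray, and stand all the cooling blocks waiting on the bench side by side on the mat along the rear fence, long sides parallel to it; then slide the bar back one hole so that it clicks in and holds them. Raise the fold-down display to about 60 degrees so that it can be read and, last of all, press the green start button; don't start it with the bar open, and don't knock over the reagent bottles.

Things in the scene. Friction and masses are not known exactly. Their poses are not given: they have to be found in the camera images.
- shaker: Platform shaker, white, 280 x 458 x 55 mm, fixed; its +x points away from the robot, +y to the left. Origin at worktop level below the middle of the closed load bay. Deck with dark mat at z 70 mm; console on the left, y 142 to 264 mm: keypad at z 57 mm for x below 0, a step 80 mm high behind it. Nothing on it but the raised display is higher than 115 mm.
- bay_middle (a point): On the mat, middle of the load bay with the bar closed (shaker x 0, y 0, z 70 mm). The bay is bounded by a rear fence (face at shaker x +27 mm, 10 mm high), by end stops as high at y -114 and +114 mm (x -25 to +27 mm) and in front by the web of the retaining bar (face at x -27 mm minus joint retaining_bar). Three blocks fit side by side along y, 75 mm apart.
- retaining_bar (a joint): Slide of the bar towards the robot, m. 0 = closed hole (start; bay 54 mm deep), 0.040 = next hole (bay 94 mm deep), 0.080 = last hole. Locked while the snap button stands in a hole; with it pressed, slides with about 2 N and some 10 N more to tuck the button under; the next hole to reach the button stops it with a click (1 to 2 mm play).
- bar_lip (a point): Middle of the hold-down lip's edge. The bar is an aluminium angle across the deck: upright web, z 78 to 106 mm, y -149 to +124 mm, and a flat lip, z 105 to 108 mm, that reaches 10 mm from the web towards the fence; 30 mm blocks pass under it. At the closed hole the lip leaves no room to put a block in from above; at the next hole 84 mm is clear between lip and fence.
- snap_button (a joint): How far the red snap button is pressed in, m: 0 = standing out 5 mm from the sleeve, locked; 0.005 = flush with the sleeve's side (5 N), free to slide; about 0.0075 = riding under the sleeve's wall between two holes.
- snap_button_tip (a point): Tip of the red domed button, 12 mm across, looking to the shaker's -y out of a hole in the blue sleeve. It sits on the fixed inner tube at shaker x +10, z 98 mm and never moves along x. To squeeze the sleeve across with one pad on the button presses it flush and grips the sleeve at once. The sleeve's axis is 16 mm to +y of the tip when the button is out.
- sleeve_mid (a point): Axis point of the blue square sleeve (22 x 22 mm, 147 mm long, along the shaker's x, y -160, z 98 mm) that carries the bar's right end and telescopes over a fixed steel tube; it moves with the bar. At the middle of its first hole, which is over the button when retaining_bar is 0; two more holes lie 40 and 80 mm to +x. 25 mm free on either side of it, 17 mm below it to the deck.
- display (a joint): Angle of the fold-down display, rad: 0 = folded flat, face down, on the console; grows as its front edge is lifted; 1.047 = 60 degrees. Stiff hinge: about 4 N at the tab; stays where it is left. Stop at 1.9.
- display_tab (a point): Grip point on the display's grey pull tab, 20 mm wide (y), 10 mm thick, which sticks out 42 mm from the front edge of the panel (112 mm wide, 110 mm long); 28 mm in front of that edge, 138 mm from the hinge axis; keypad 30 mm below it when flat. Pinch its sides from above; it can turn between the pads while they follow the arc.
- display_hinge (a point): Point on the display's hinge axis (along the shaker's y, 81.5 mm above the worktop), straight behind the tab; the display's grip point is 5.5 mm above it when flat.
- start_button (a joint): Travel of the start button, m: 0 = up, 0.006 = fully down (5 N); it springs back.
- start_button_top (a point): Top of the green round start button, 26 mm across, on the keypad in front of the display; pressed straight down.
- block_amber: Aluminium cooling block, 50 x 70 x 30 mm (its own x, y, z), 0.16 kg, holding microtubes with amber caps that stand 3 mm proud; origin at the centre of its underside. Stands on the worktop left of the shaker; may be absent. Grip it across its 50 mm. On the deck the fingertips must stay above the 10 mm fence, so grip only the top 15 mm.
- block_violet: Aluminium cooling block, 50 x 70 x 30 mm (its own x, y, z), 0.16 kg, holding microtubes with violet caps that stand 3 mm proud; origin at the centre of its underside. Stands on the worktop left of the shaker; may be absent. Grip it across its 50 mm. On the deck the fingertips must stay above the 10 mm fence, so grip only the top 15 mm.
- block_blue: Aluminium cooling block, 50 x 70 x 30 mm (its own x, y, z), 0.16 kg, holding microtubes with blue caps that stand 3 mm proud; origin at the centre of its underside. Stands on the worktop left of the shaker; may be absent. Grip it across its 50 mm. On the deck the fingertips must stay above the 10 mm fence, so grip only the top 15 mm.
- reagent_bottle_0: Small white dropper bottle with red cap, 34 mm across, 74 mm tall, right of the shaker; a bystander. Origin at the centre of its underside.
- reagent_bottle_2: Small white dropper bottle with yellow cap, 34 mm across, 72 mm tall, right of the shaker; a bystander. Origin at the centre of its underside.
- block_done: The finished cooling block, same 50 x 70 x 30 mm, with white caps; starts in the load bay, long side along the fence, held by the bar. Always present. Origin at the centre of its underside.
- done_tray: Shallow yellow tray for finished blocks, fixed on the worktop left of the robot; outside 104 x 124 x 12 mm (its x, y, z), walls and floor 4 mm, so 96 x 116 mm inside. Origin at the centre of its underside.

How it is judged:
By the outcome, as a careful person would: the job done as asked, in the order asked, and still so for the second after the job is handed in, with the robot touching nothing.
Of block_amber, block_violet, block_blue only 2 to 3 are there at a start; the rules pass over those that are not, and their reading is None.
At some moment in a run one of block_amber, block_violet, block_blue may be knocked a few centimetres aside while the robot is not near it.
Once in a run the grip may slacken for a moment while it holds something.
It also fails if it takes over 210 s, if anything falls off the work surface, if the arm or the gripper's body presses on something with over 40 N, if the wrist force passes 120 N, or if a joint passes its speed limit or range.

## Working session

There is one attempt and no reset: what is moved stays moved. The work goes in short steps, Python scripts to look and compute and a tool call to move; the robot and the scene stay as the last step left them, time stands still between calls to the robot, and variables do not carry over. Pictures are saved under pics/ and viewed, at most 14 in all, crops included, and the job is handed in when it is done.

Besides the shell and the picture viewer there is one more tool, called after "Emit:" in YAML: its name, and indented under it one key for each argument. jog_arm: Moves the arm, as the interface text tells. Its arguments: {"type":"object","properties":{"moves":{"type":"array","items":{"type":"array","items":{"type":"number"}}},"newtons":{"type":"number"}},"required":["moves"]}

```bash
ls; mkdir -p pics
cat > h.py <<'E'
import numpy as np, cv2
from rig import robot
def grab(n):
    c=robot.get_calibration(n); p,d=robot.grab_frame(n); return p,d,c
def K(c): return np.array([[c['fx'],0,c['cx']],[0,c['fy'],c['cy']],[0,0,1.]])
def cloud(d,c):
    h,w=d.shape; u,v=np.meshgrid(np.arange(w),np.arange(h))
    pts=np.stack([u,v],-1).reshape(-1,1,2).astype(np.float64)
    n=cv2.undistortPoints(pts,K(c),np.array(c['dist'])).reshape(h,w,2)
    P=np.dstack([n[...,0]*d,n[...,1]*d,d])
    W=P@np.array(c['orientation']).T+np.array(c['xyz']); W[d==0]=np.nan
    return W
def save(p,name): cv2.imwrite('pics/'+name,cv2.cvtColor(p,cv2.COLOR_RGB2BGR))
E
python3 - <<'E'
from h import *
print(robot.grip_depth, robot.get_state())
for n in ('top','scene'):
    p,d,c=grab(n); np.savez(n+'0.npz',p=p,d=d,W=cloud(d,c)); save(p,n+'0.png'); print(n,c)
E
```

```text
pics
-18.700000000000003 {'time_s': 0.0, 'joints': array([-8.46892538e-01,  3.59378880e-01,  1.10565306e-02, -3.41552291e-04,
       -1.22411241e+00, -2.88101443e-01]), 'joint_vel': array([ 0.00188871,  0.0004956 , -0.0001051 ,  0.00099096, -0.0003942 ,
        0.00020246]), 'joint_efforts': array([-2.50962639e-04, -5.83329320e+01,  2.93421382e+01,  6.93641916e+00,
       -5.96478276e-03,  4.13653265e-05]), 'tool_pos': array([ 284.70959085, -611.47967643,  230.36940302]), 'eef_rot': array([[-9.06580663e-01, -4.22031740e-01, -8.44468231e-04],
       [-4.22032555e-01,  9.06579532e-01,  1.44029602e-03],
       [ 1.57726981e-04,  1.66213760e-03, -9.99998606e-01]]), 'ft_force': array([-0.13956065, -0.0965367 , -0.40588331]), 'torque': array([ 0.04087896,  0.03849137, -0.01301292]), 'grasp_force': 0.0, 'finger_gap': 0.9996853860189288}
top {'fx': 383.93880827111894, 'fy': 383.93880827111894, 'cx': 255.46973223873044, 'cy': 190.23039543488264, 'dist': array([-0.11740292,  0.        ,  0.        ,  0.        ,  0.        ]), 'xyz': array([3.61990398e+02, 2.53496743e-01, 1.18729813e+03]), 'orientation': array([[ 0.0059716 , -0.98851875,  0.15098023],
       [-0.99973784, -0.00256434,  0.02275228],
       [-0.02210389, -0.15107652, -0.98827491]])}
scene {'fx': 478.38983869363966, 'fy': 478.38983869363966, 'cx': 258.5391510752082, 'cy': 192.01102035807344, 'dist': array([-0.12508099,  0.        ,  0.        ,  0.        ,  0.        ]), 'xyz': array([-339.11714185, -620.48841069, 1236.86828752]), 'orientation': array([[ 0.59408156, -0.57859233,  0.55883631],
       [-0.80440161, -0.42535001,  0.41474741],
       [-0.00226864, -0.69592261, -0.7181132 ]])}
```

View pics/top0.png

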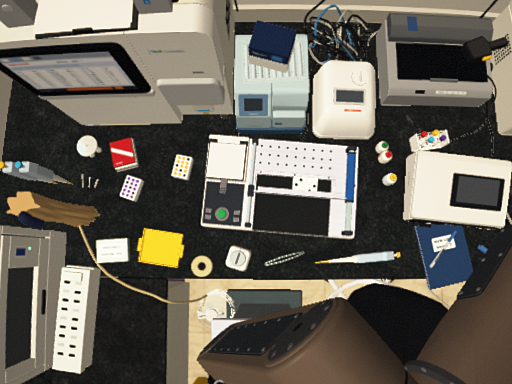

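View pics/scene0.png

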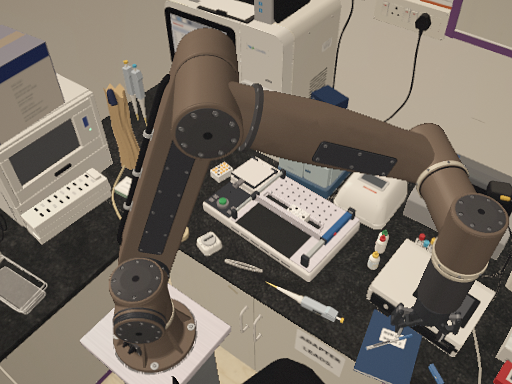

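The top view shows the shaker at (280,185), the sleeve at (351,175), the start button at (222,213), the display at (228,160), the violet block at (131,187), the amber block at (182,166) and the tray at (160,247). There is no blue block to be seen. Next I'll zoom in and measure.

Run:
```python
from h import *
z=np.load('top0.npz'); p,W=z['p'],z['W']
save(cv2.resize(p[125:275,105:405],None,fx=2.6,fy=2.6,interpolation=cv2.INTER_CUBIC),'crop0.png')
for n,(u,v) in dict(start=(222,213),disp=(228,160),sl1=(352,155),sl2=(350,195),violet=(131,187),amber=(182,166),tray=(160,247),deckmat=(275,217),done=(312,185),lip=(285,194),console=(220,190)).items():
    print(n,(u,v),np.nanmedian(W[v-1:v+2,u-1:u+2].reshape(-1,3),0).round(1))
hsv=cv2.cvtColor(p,cv2.COLOR_RGB2HSV)
def comp(name,lo,hi,zr,amin=15):
    m=cv2.inRange(hsv,lo,hi); m[(W[...,2]<zr[0])|(W[...,2]>zr[1])|np.isnan(W[...,2])]=0
    n,l,s,c=cv2.connectedComponentsWithStats(m)
    for i in range(1,n):
        if s[i,4]>=amin:
            P=W[l==i]; print(name,c[i].round(),s[i,4],P.mean(0).round(1),P.min(0).round(),P.max(0).round(), cv2.minAreaRect(P[:,:2].astype(np.float32)))
comp('sleeve',(100,120,60),(125,255,255),(80,130))
comp('green',(45,100,60),(85,255,255),(40,90))
comp('red',(0,150,90),(8,255,255),(60,130),2)
comp('tray',(20,120,120),(35,255,255),(-5,30),200)
comp('violet',(125,60,50),(155,255,255),(15,60),4)
comp('amber',(12,120,120),(28,255,255),(20,60),4)
comp('bluecap',(100,120,60),(125,255,255),(15,60),4)
```

```text
start (222, 213) [464.5 122.9  75.4]
disp (228, 160) [617.5 106.   97.4]
sl1 (352, 155) [ 630.4 -252.7  109. ]
sl2 (350, 195) [ 513.6 -243.1  108.2]
violet (131, 187) [548.  414.5  30.6]
amber (182, 166) [614.4 255.4  30.9]
tray (160, 247) [364.2 321.9   5. ]
deckmat (275, 217) [454.  -31.4  69.8]
done (312, 185) [ 543.4 -136.9  100.8]
lip (285, 194) [517.7 -59.2  98.9]
console (220, 190) [531.  126.9 102.2]
sleeve [325.  10.] 27 [1107.8 -193.6  100.7] [1101. -215.   81.] [1114. -176.  122.] ((1108.596923828125, -195.49282836914062), (8.377016067504883, 40.9954719543457), 19.9703311920166)
sleeve [350. 177.] 363 [ 566.7 -245.9  109.4] [ 499. -262.  103.] [ 637. -232.  115.] ((567.77294921875, -246.12283325195312), (22.170177459716797, 138.79722595214844), 85.11809539794922)
green [384. 145.] 24 [ 677.4 -368.3   54.2] [ 671. -377.   45.] [ 684. -361.   64.] ((677.8938598632812, -368.4139404296875), (14.232348442077637, 13.013266563415527), 53.12428283691406)
green [221. 213.] 56 [463.3 124.6  76.8] [452. 114.  68.] [474. 135.  82.] ((462.95794677734375, 124.35165405273438), (21.404012
[... 14487 characters left out ...]
 [ 259. -529.   15.] [ 265. -522.   17.] ((262.21380615234375, -525.359619140625), (7.115113735198975, 6.150302886962891), 86.87982177734375)
bluecap [440. 283.] 4 [ 256.7 -536.2   16.4] [ 253. -538.   15.] [ 259. -535.   18.] ((256.194091796875, -536.0507202148438), (2.4980216026306152, 5.97791051864624), 81.97512817382812)
bluecap [447. 283.] 4 [ 255.3 -559.9   15.8] [ 252. -561.   15.] [ 258. -558.   17.] ((255.35426330566406, -560.5570678710938), (4.634453773498535, 4.106334686279297), 45.170108795166016)
bluecap [431. 286.] 4 [ 246.7 -508.9   16. ] [ 244. -512.   15.] [ 251. -506.   17.] ((246.85658264160156, -508.1463623046875), (8.390993118286133, 2.422945022583008), 39.9682502746582)
```

View pics/crop0.png

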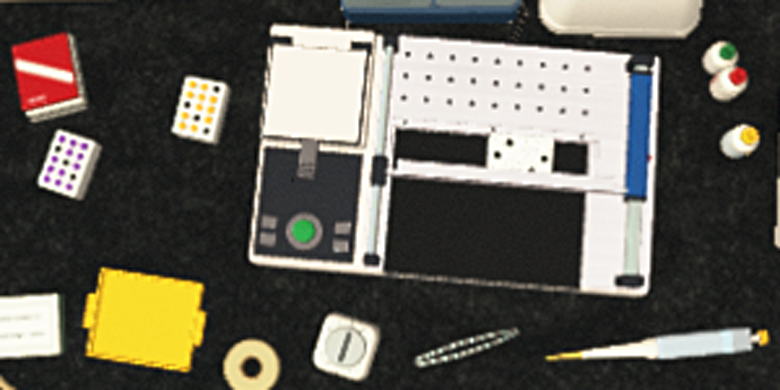

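The zoomed crop shows the bar, and the done block under it at about (520,150) in the crop. The red button tip is at about (650,157), with the display tab at (308,158). The shaker is turned by about -5°. Next I'll fit its frame.

Run:
```python
from h import *
z=np.load('top0.npz'); p,W=z['p'],z['W']
m=((W[...,2]>46)&(W[...,2]<125)&(W[...,0]>380)&(W[...,0]<705)&(W[...,1]>-300)&(W[...,1]<215)).astype(np.uint8)
m=cv2.morphologyEx(m,cv2.MORPH_OPEN,np.ones((3,3)))
n,l,s,c=cv2.connectedComponentsWithStats(m); i=1+s[1:,4].argmax()
P=W[l==i].astype(np.float32); print(s[i],cv2.minAreaRect(P[:,:2]), cv2.boxPoints(cv2.minAreaRect(P[:,:2])).round(1).tolist())
def blk(name,c0):
    d=np.hypot(W[...,0]-c0[0],W[...,1]-c0[1]); q=(d<60)&(W[...,2]>24)&(W[...,2]<45)
    n,l,s,_=cv2.connectedComponentsWithStats(q.astype(np.uint8)); i=1+s[1:,4].argmax()
    r=cv2.minAreaRect(W[l==i][:,:2].astype(np.float32)); print(name,s[i,4],r)
blk('amber',(613,258)); blk('violet',(546,417))
t=(np.hypot(W[...,0]-362,W[...,1]-322)<95)&(W[...,2]>8)&(W[...,2]<22)&(p[...,2]<100)&(p[...,0]>150)
print('tray',cv2.minAreaRect(W[t][:,:2].astype(np.float32)))
# mean yaw vs local frames of the right fixed edge of console, etc
th=np.radians(-4.85); R=np.array([[np.cos(th),-np.sin(th)],[np.sin(th),np.cos(th)]])
for nm,uv in dict(button=(105+650/2.6,125+157/2.6),tab_tip=(105+306/2.6,125+175/2.6),tab=(105+308/2.6,125+158/2.6)).items():
    u,v=map(int,map(round,uv)); print(nm,u,v,np.nanmedian(W[v-1:v+2,u-1:u+2].reshape(-1,3),0).round(1), p[v,u-1:u+2].tolist())
c=robot.get_calibration('wrist'); s=robot.get_state(); T=np.array(s['eef_rot'])
print('wrist cam in tool',T.T@(c['xyz']-s['tool_pos']), (T.T@c['orientation']).round(3), c['fx'])
```

```text
Traceback (most recent call last):
cv2.error: OpenCV(4.12.0) /io/opencv/modules/imgproc/src/convhull.cpp:143: error: (-215:Assertion failed) total >= 0 && (depth == CV_32F || depth == CV_32S) in function 'convexHull'
```

Run:
```python
from h import *
z=np.load('top0.npz'); p,W=z['p'],z['W']
A=lambda q: cv2.minAreaRect(np.ascontiguousarray(q[:,:2],dtype=np.float32))
m=((W[...,2]>46)&(W[...,2]<125)&(W[...,0]>380)&(W[...,0]<705)&(W[...,1]>-300)&(W[...,1]<215)).astype(np.uint8)
m=cv2.morphologyEx(m,cv2.MORPH_OPEN,np.ones((3,3)))
n,l,s,c=cv2.connectedComponentsWithStats(m); i=1+s[1:,4].argmax()
r=A(W[l==i]); print(s[i],r, cv2.boxPoints(r).round(1).tolist())
def blk(name,c0):
    d=np.hypot(W[...,0]-c0[0],W[...,1]-c0[1]); q=(d<60)&(W[...,2]>24)&(W[...,2]<45)
    n,l,s,_=cv2.connectedComponentsWithStats(q.astype(np.uint8)); i=1+s[1:,4].argmax()
    print(name,s[i,4],A(W[l==i]))
blk('amber',(613,258)); blk('violet',(546,417))
t=(np.hypot(W[...,0]-362,W[...,1]-322)<95)&(W[...,2]>8)&(W[...,2]<22)&(p[...,2]<100)&(p[...,0]>150)
print('tray',A(W[t]))
for nm,uv in dict(button=(105+650/2.6,125+157/2.6),tab_tip=(105+306/2.6,125+175/2.6),tab=(105+308/2.6,125+158/2.6)).items():
    u,v=map(int,map(round,uv)); print(nm,u,v,np.nanmedian(W[v-1:v+2,u-1:u+2].reshape(-1,3),0).round(1), p[v,u-1:u+2].tolist())
c=robot.get_calibration('wrist'); s=robot.get_state(); T=np.array(s['eef_rot'])
print('wrist cam in tool',T.T@(c['xyz']-s['tool_pos']), (T.T@c['orientation']).round(3), c['fx'])
```

```text
[  201   135   158   103 13970] ((548.1869506835938, -46.44573974609375), (454.9609069824219, 277.9465026855469), 85.60610961914062) [[392.20001220703125, -262.6000061035156], [669.2999877929688, -283.8999938964844], [704.2000122070312, 169.6999969482422], [427.1000061035156, 191.0]]
amber 364 ((613.4747924804688, 258.3268737792969), (51.18719482421875, 70.69865417480469), 78.05274200439453)
violet 352 ((546.527587890625, 417.8435974121094), (51.41434097290039, 70.07926940917969), 72.4977798461914)
tray ((362.8196716308594, 319.4981994628906), (143.598388671875, 105.0537338256836), 82.23091125488281)
button 355 185 [ 546.1 -268.1   71.7] [[113, 54, 80], [211, 159, 152], [249, 233, 225]]
tab_tip 223 192 [522.5 118.3 101.6] [[104, 99, 95], [110, 103, 100], [110, 103, 99]]
tab 223 186 [539.9 118.6 101.9] [[137, 127, 122], [140, 130, 125], [139, 130, 122]]
wrist cam in tool [  78.34418574   -0.92097539 -142.2247651 ] [[-0.    -0.952 -0.307]
 [ 1.     0.    -0.   ]
 [ 0.    -0.307  0.952]] 313.9114636635461
```

```bash
cat >> h.py <<'E'
def plan(x,y,z,yaw,quiet=False):
    """target TCP, yaw = direction (deg) of tool x; prints twist then shifts (cm) in the final tool axes"""
    s=robot.get_state(); R=np.array(s['eef_rot']); p=np.array(s['tool_pos'])
    cur=np.degrees(np.arctan2(R[1,0],R[0,0])); tw=-((yaw-cur+180)%360-180)
    a=np.radians(yaw); ex=np.array([np.cos(a),np.sin(a)]); ey=np.array([ex[1],-ex[0]])
    d=np.array([x,y])-p[:2]
    print('t %.1f tcp %s yaw %.1f gap %.3f F %s | twist %.1f  tx %.2f ty %.2f tz %.2f cm'%(s['time_s'],p.round(1),cur,s['finger_gap'],s['ft_force'].round(1),tw,d@ex/10,d@ey/10,(p[2]-z)/10))
E
python3 -c "
from h import *
plan(545,-80,260,175.4)"
```

```text
t 0.1 tcp [ 284.7 -611.5  230.5] yaw -155.0 gap 0.997 F [ 0.5 -0.6 -0.2] | twist 29.6  tx -21.68 ty 55.07 tz -2.95 cm
```

Emit:
jog_arm:
  moves:
    - [0,0,-0.3,9.9,8.5]
    - [0,0,0,9.9,8.5]
    - [0,0,0,9.8,8.5]
    - [-2.17,5.5,-0.27,0,8.5]
    - [-2.17,5.5,-0.27,0,8.5]
    - [-2.17,5.5,-0.27,0,8.5]
    - [-2.17,5.5,-0.27,0,8.5]
    - [-2.17,5.5,-0.27,0,8.5]
    - [-2.17,5.5,-0.27,0,8.5]
    - [-2.17,5.5,-0.27,0,8.5]
    - [-2.17,5.5,-0.27,0,8.5]
    - [-2.17,5.5,-0.27,0,8.5]
    - [-2.17,5.5,-0.27,0,8.5]
    - [0,0,0,0,8.5]
    - [0,0,0,0,8.5]

```text
time_s: 1.98
tool_pos: [545.3, -81.0, 260.8]
eef_rot: [[-0.997, 0.08, -0.001], [0.08, 0.997, -0.0], [0.001, -0.0, -1.0]]
ft_force: [-0.0, -0.6, -1.0]
finger_gap: 0.998
grasp_force: 0.0
```

Run:
```python
from h import *
plan(545,-80,260,175.4)
p,d,c=grab('wrist'); np.savez('w0.npz',p=p,d=d,W=cloud(d,c)); save(cv2.resize(p,(784,588),interpolation=cv2.INTER_CUBIC),'w0.png')
```

```text
t 2.0 tcp [545.3 -81.  260.8] yaw 175.4 gap 0.998 F [-0.  -0.6 -1. ] | twist 0.0  tx 0.03 ty 0.10 tz 0.08 cm
```

View pics/w0.png

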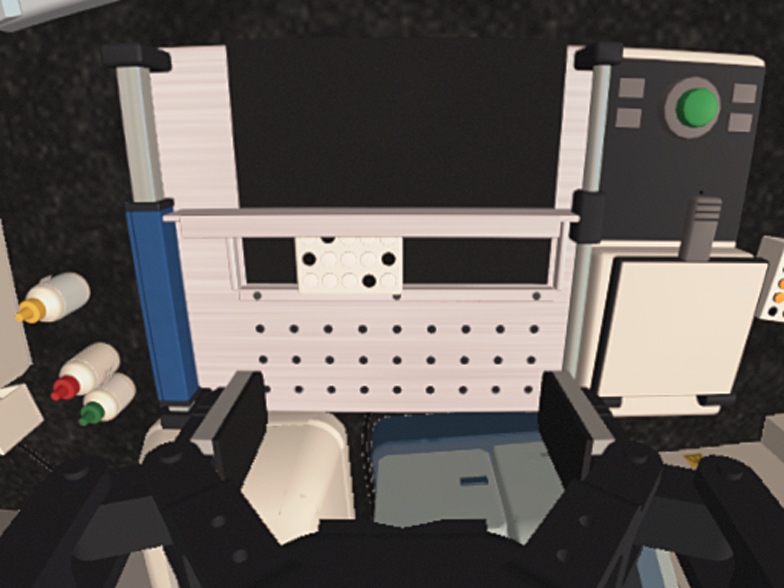

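The wrist view (x1.53) shows the bay with the done block at (350,262), fence holes along row 296, sleeve (165,300), tab (702,230), and start button (697,107). Next I'll get precise features from this image.

Run:
```python
from h import *
z=np.load('w0.npz'); p,W=z['p'],z['W']; hsv=cv2.cvtColor(p,cv2.COLOR_RGB2HSV)
s=784/512
for nm,(u,v) in dict(fenceholeL=(257,296),fenceholeM=(397,296),fenceholeR=(536,296),lipL=(190,237),lipR=(545,237),webtopL=(185,222),webtopR=(560,222),deck=(400,375),mat=(470,262),donetop=(340,262),tab_tipL=(694,200),tabmid=(703,225),tabroot=(699,258),panel=(670,320),hingeL=(600,402),hingeR=(725,402),keypad=(650,190),start=(697,107),sleeveF=(150,208),sleeveB=(178,395)).items():
    u=int(u/s);v=int(v/s); print(nm,np.nanmedian(W[v-1:v+2,u-1:u+2].reshape(-1,3),0).round(1))
A=lambda q: cv2.minAreaRect(np.ascontiguousarray(q[:,:2],dtype=np.float32))
def comp(name,m):
    n,l,st,c=cv2.connectedComponentsWithStats(m.astype(np.uint8)); i=1+st[1:,4].argmax(); q=W[l==i]; print(name,st[i,4],q.mean(0).round(1),A(q))
Z=W[...,2]
comp('sleeve top',(cv2.inRange(hsv,(100,120,40),(125,255,255))>0)&(Z>104)&(Z<116))
comp('green',(cv2.inRange(hsv,(45,100,40),(85,255,255))>0)&(Z>50)&(Z<85)&(W[...,1]>0))
x,y=W[...,0],W[...,1]
comp('done',(Z>93)&(Z<104)&(y<-60)&(y>-200)&(x>515)&(x<620)&(hsv[...,2]>150))
comp('panel',(Z>83)&(Z<105)&(y>50)&(x>555)&(hsv[...,2]>150)&(hsv[...,1]<60))
comp('lip',(Z>101)&(Z<112)&(y<60)&(y>-215)&(x>480)&(x<560)&(hsv[...,2]>120))
comp('fence',(Z>75)&(Z<88)&(y<60)&(y>-215)&(x>555)&(x<600)&(hsv[...,2]>120))
np.set_printoptions(suppress=True)
```

```text
fenceholeL [ 572.1 -188.9   81. ]
fenceholeM [580.3 -88.4  80.9]
fenceholeR [588.2  10.9  80.9]
lipL [ 520.3 -216.4  107.1]
lipR [538.4   8.5 108. ]
webtopL [ 510.3 -217.1  107.6]
webtopR [529.4  18.1 107.5]
deck [649.3 -91.9  68.9]
mat [562.8 -35.1  69.6]
donetop [ 547.1 -122.6  100.1]
tab_tipL [523.1 110.1 100. ]
tabmid [539.4 116.6 101.6]
tabroot [563.1 117.5  99.6]
panel [606.7 102.1  97.3]
hingeL [543.5 -26.7 288.6]
hingeR [681.4 155.9  95. ]
keypad [522.  101.2  57. ]
start [464.7 121.   76.4]
sleeveF [ 499.3 -237.5  109.3]
sleeveB [ 631.6 -248.8  109.1]
sleeve top 2824 [ 565.4 -246.8  108.4] ((569.3826904296875, -247.91981506347656), (24.222501754760742, 136.46514892578125), 85.11234283447266)
green 519 [465.5 121.6  75.7] ((465.6337890625, 123.0138931274414), (24.023405075073242, 25.131389617919922), 9.992720603942871)
done 2362 [ 549.6 -117.2  100.4] ((549.551025390625, -117.55393981933594), (69.80469512939453, 40.04993438720703), 85.51604461669922)
panel 7834 [615.4 110.6  97.3] ((621.3053588867188, 112.23682403564453), (107.71826171875, 111.67445373535156), 85.78788757324219)
lip 3943 [523.6 -95.2 107.1] ((526.75341796875, -92.23190307617188), (247.06350708007812, 20.612104415893555), 85.32676696777344)
fence 1524 [578.3 -78.5  79.4] ((573.6685180664062, -87.25514221191406), (37.01643371582031, 238.69691467285156), 0.04365239292383194)
```

```bash
cat >> h.py <<'E'
O=np.array([548.9,-85.9]); TH=np.radians(-4.6)
EX=np.array([np.cos(TH),np.sin(TH)]); EY=np.array([-EX[1],EX[0]])
def S(x,y): return O+x*EX+y*EY
def splan(x,y,z,yaw=175.4): plan(*S(x,y),z,yaw)
E
python3 -c "
from h import *
splan(11.5,-160.5,130)"
```

```text
t 2.0 tcp [545.1 -81.6 261. ] yaw 175.4 gap 0.999 F [-0.1 -0.1 -0.8] | twist -0.0  tx -1.56 ty -16.44 tz 13.10 cm
```

Emit:
jog_arm:
  moves:
    - [-0.4,-4.1,2,0,3.8]
    - [-0.4,-4.1,2,0,3.8]
    - [-0.4,-4.1,2,0,3.8]
    - [-0.36,-4.14,2,0,3.8]
    - [0,0,2.6,0,3.8]
    - [0,0,2.5,0,3.8]
    - [0,0,0,0,3.8]
    - [0,0,0,0,3.8]

```text
time_s: 3.02
tool_pos: [548.0, -247.2, 131.4]
eef_rot: [[-0.997, 0.081, 0.001], [0.081, 0.997, -0.001], [-0.001, -0.0, -1.0]]
ft_force: [-0.5, -0.6, -0.4]
finger_gap: 0.44
grasp_force: 0.0
```

Run:
```python
from h import *
splan(11.5,-160.5,81)
p,d,c=grab('wrist'); W=cloud(d,c); save(cv2.resize(p,(784,588),interpolation=cv2.INTER_CUBIC),'w1.png')
hsv=cv2.cvtColor(p,cv2.COLOR_RGB2HSV)
m=(cv2.inRange(hsv,(100,120,40),(125,255,255))>0)&(W[...,2]>105)&(W[...,2]<112); q=W[m]; q=q[(abs(q[:,1]+246)<30)]
L=np.stack([(q[:,:2]-O)@EX,(q[:,:2]-O)@EY],1); print(np.percentile(L,[1,50,99],0).round(1), q[:,2].mean())
for a in (-20,10,30): 
    s=L[abs(L[:,0]-a)<4,1]; print(a,s.size and (s.min().round(1),s.max().round(1)))
```

```text
t 3.0 tcp [ 548.  -247.2  131.4] yaw 175.3 gap 0.440 F [-0.5 -0.6 -0.4] | twist -0.1  tx 0.05 ty 0.03 tz 5.04 cm
[[ -34.2 -170.5]
 [  19.7 -160.1]
 [  97.8 -149.9]] 108.62438743682168
-20 (np.float64(-170.6), np.float64(-149.6))
10 (np.float64(-170.5), np.float64(-149.6))
30 (np.float64(-170.3), np.float64(-149.8))
```

View pics/w1.png

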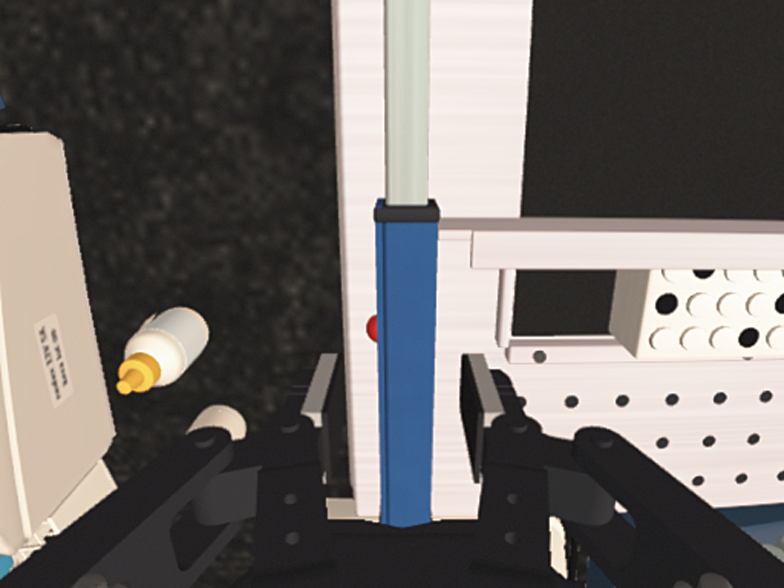

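The red button shows at (374,328) and the sleeve fits the frame (y -160 ± 11). Next I'll check the button's x.

```bash
cat >> h.py <<'E'
def ray(c,u,v,z):
    n=cv2.undistortPoints(np.array([[[u,v]]],float),K(c),np.array(c['dist'])).ravel()
    r=np.array(c['orientation'])@np.array([n[0],n[1],1]); return np.array(c['xyz'])+r*(z-c['xyz'][2])/r[2]
def loc(P): return np.array([(P[:2]-O)@EX,(P[:2]-O)@EY])
E
python3 -c "
from h import *
c=robot.get_calibration('wrist')
print(loc(ray(c,374/1.531,328/1.531,98)), loc(ray(c,540/1.531,356/1.531,80)), loc(ray(c,600/1.531,337/1.531,80)))"
```

```text
[  10.19133084 -172.36276925] [ 31.87767337 -99.14389641] [ 22.73551861 -72.72326821]
```

Emit:
jog_arm:
  moves:
    - [0,0,1.7,0,3.8]
    - [0,0,1.7,0,3.8]
    - [0,0,1.5,0,3.8]
    - [0,0,0,0,3.8]
    - [0,0,0,0,2.8]
    - [0,0,0,0,2.0]
    - [0,0,0,0,1.5]
    - [0,0,0,0,1.5]
    - [0,0,0,0,1.5]
  newtons: 60

```text
time_s: 4.2
tool_pos: [548.1, -245.9, 81.7]
eef_rot: [[-0.997, 0.081, 0.001], [0.081, 0.997, 0.0], [-0.001, 0.0, -1.0]]
ft_force: [-1.0, 5.3, 2.2]
finger_gap: 0.246
grasp_force: 59.2
```

Emit:
jog_arm:
  moves:
    - [0.3,0,0,0,1.5]
    - [0.3,0,0,0,1.5]
    - [0.3,0,0,0,1.5]
    - [0.3,0,0,0,1.5]
    - [0.3,0,0,0,1.5]
    - [0.3,0,0,0,1.5]
    - [0.3,0,0,0,1.5]
    - [0.3,0,0,0,1.5]
    - [0.3,0,0,0,1.5]
    - [0.3,0,0,0,1.5]
    - [0.3,0,0,0,1.5]
    - [0.3,0,0,0,1.5]
    - [0.3,0,0,0,1.5]
    - [0.2,0,0,0,1.5]
    - [0,0,0,0,1.5]

```text
time_s: 6.08
tool_pos: [507.8, -242.6, 81.7]
eef_rot: [[-0.997, 0.081, 0.002], [0.081, 0.997, 0.0], [-0.002, 0.0, -1.0]]
ft_force: [1.3, 6.2, -1.0]
finger_gap: 0.243
grasp_force: 60.4
```

```bash
cat > sl.py <<'E'
from h import *
splan(11.5-40,-160.5,81)
p,d,c=grab('top'); W=cloud(d,c); hsv=cv2.cvtColor(p,cv2.COLOR_RGB2HSV)
m=(cv2.inRange(hsv,(100,120,40),(125,255,255))>0)&(W[...,2]>95)&(W[...,2]<118); q=W[m]; q=q[(abs(q[:,1]+246)<30)&(q[:,0]<700)]
L=np.array([loc(a) for a in q]); print('sleeve x',np.percentile(L[:,0],[1,50,99]).round(1))
z=np.load('top0.npz');W0=z['W'];h0=cv2.cvtColor(z['p'],cv2.COLOR_RGB2HSV)
m=(cv2.inRange(h0,(100,120,40),(125,255,255))>0)&(W0[...,2]>95)&(W0[...,2]<118); q=W0[m]; q=q[(abs(q[:,1]+246)<30)&(q[:,0]<700)]
L=np.array([loc(a) for a in q]); print('before',np.percentile(L[:,0],[1,50,99]).round(1))
E
python3 sl.py
```

```text
t 6.1 tcp [ 507.8 -242.6   81.7] yaw 175.4 gap 0.243 F [ 1.3  6.2 -1. ] | twist -0.0  tx 0.01 ty -0.10 tz 0.07 cm
sleeve x [-77.3 -61.1 -43.3]
before [-36.6  30.8  98.6]
```

Emit:
jog_arm:
  moves:
    - [0.15,0,0,0,1.5]
    - [0.15,0,0,0,1.5]
    - [0,0,0,0,1.5]

```text
time_s: 6.5
tool_pos: [506.6, -242.5, 81.7]
eef_rot: [[-0.997, 0.08, 0.005], [0.08, 0.997, -0.0], [-0.005, 0.0, -1.0]]
ft_force: [6.6, 4.4, -5.2]
finger_gap: 0.241
grasp_force: 59.6
```

Emit:
jog_arm:
  moves:
    - [-0.2,0,0,0,3.8]
    - [0,0,0,0,3.8]
    - [0,0,0,0,3.8]
    - [0,0,-2,0,3.8]
    - [0,0,-3,0,3.8]
    - [0,0,-4,0,3.8]
    - [0,2,-5,0,5]
    - [0,4,-3,0,6.6]
    - [0,4,0,0,6.6]
    - [0,0,0,0,6.6]
    - [0,0,0,0,6.6]

```text
time_s: 7.88
tool_pos: [513.9, -143.4, 251.3]
eef_rot: [[-0.997, 0.08, -0.0], [0.08, 0.997, -0.0], [0.0, -0.0, -1.0]]
ft_force: [0.1, 0.4, 0.4]
finger_gap: 0.774
grasp_force: 0.0
```

Run:
```python
from h import *
splan(0,0,200)
p,d,c=grab('wrist'); W=cloud(d,c); np.savez('w2.npz',p=p,d=d,W=W); save(cv2.resize(p,(784,588),interpolation=cv2.INTER_CUBIC),'w2.png')
hsv=cv2.cvtColor(p,cv2.COLOR_RGB2HSV); L=np.dstack([(W[...,:2]-O)@EX,(W[...,:2]-O)@EY]); Z=W[...,2]
m=(Z>95)&(Z<104.5)&(L[...,0]>-45)&(L[...,0]<35)&(abs(L[...,1])<113)&(hsv[...,2]>130)
n,l,st,_=cv2.connectedComponentsWithStats(m.astype(np.uint8)); i=1+st[1:,4].argmax(); q=L[l==i].astype(np.float32); print('done (shaker)',st[i,4],cv2.minAreaRect(np.ascontiguousarray(q)),Z[l==i].mean())
m=(Z>105)&(Z<111)&(L[...,0]<-30)&(abs(L[...,1])<100); print('lip x',np.percentile(L[m][:,0],[1,99]).round(1))
m=cv2.inRange(hsv,(0,170,70),(6,255,255))>0; n,l,st,cc=cv2.connectedComponentsWithStats(m.astype(np.uint8))
for i in range(1,n):
  if st[i,4]>5: print('red',cc[i].round(),st[i,4],loc(ray(c,*cc[i],98)).round(1))
```

```text
t 7.9 tcp [ 513.9 -143.4  251.3] yaw 175.4 gap 0.774 F [0.1 0.4 0.4] | twist 0.0  tx -3.03 ty 6.01 tz 5.13 cm
done (shaker) 3086 ((-1.847555160522461, -30.630950927734375), (69.46483612060547, 49.667972564697266), 89.77650451660156) 100.3085356769342
lip x [-72.5 -58.4]
red [ 89. 276.] 206 [  96.7 -257.9]
red [ 20. 325.] 207 [ 174.3 -368.1]
```

View pics/w2.png

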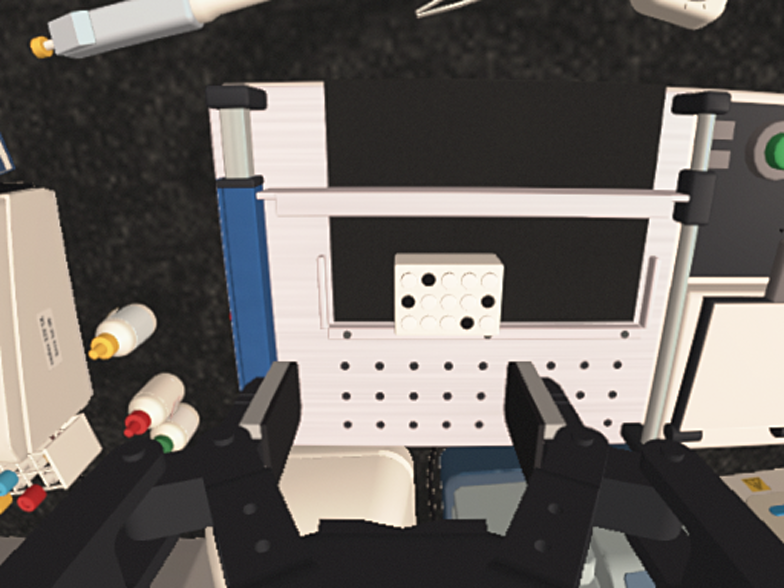

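The bar now sits one hole open (lip edge at x -58), and the done block is at shaker (-1.8,-30.6), square to it. Next I'll plan the grasp.

```bash
python3 -c "
from h import *
print(robot.get_state()['joints'].round(3))
splan(-1.8,-30.6,120,85.4)"
```

```text
[ 0.095  0.113 -0.268  0.    -1.191 -1.747]
t 7.9 tcp [ 513.8 -143.8  251.1] yaw 175.4 gap 0.772 F [ 0.3 -0.3 -0.1] | twist 90.0  tx 2.99 ty 2.85 tz 13.11 cm
```

Emit:
jog_arm:
  moves:
    - [0,0,0.5,-10,6.6]
    - [0,0,0.5,-10,6.6]
    - [0,0,0.5,-10,6.6]
    - [0,0,0.5,-10,6.6]
    - [0,0,0.5,-10,6.6]
    - [0,0,0.5,-10,6.6]
    - [0,0,0.5,-10,6.6]
    - [0,0,0.5,-10,6.6]
    - [0,0,0.5,-10,6.6]
    - [-1.5,-1.42,1.5,0,6.6]
    - [-1.49,-1.43,1.5,0,6.6]
    - [0,0,2.5,0,6.6]
    - [0,0,0,0,6.6]
    - [0,0,0,0,6.6]

```text
time_s: 9.68
tool_pos: [545.5, -115.6, 151.4]
eef_rot: [[-0.081, -0.997, -0.0], [-0.997, 0.081, -0.0], [0.0, 0.0, -1.0]]
ft_force: [0.4, 0.4, 0.7]
finger_gap: 0.767
grasp_force: 0.0
```

```bash
python3 -c "
from h import *
splan(-1.8,-30.6,87,-94.6)"
```

```text
t 9.7 tcp [ 545.5 -115.6  151.4] yaw -94.7 gap 0.767 F [0.4 0.4 0.7] | twist -0.1  tx 0.07 ty 0.08 tz 6.44 cm
```

Emit:
jog_arm:
  moves:
    - [0.07,0.08,2,0,6.6]
    - [0,0,2,0,6.6]
    - [0,0,1.5,0,6.6]
    - [0,0,0.9,0,6.6]
    - [0,0,0,0,6.6]
    - [0,0,0,0,5.6]
    - [0,0,0,0,4.5]
    - [0,0,0,0,4.5]
    - [0,0,0,0,4.5]
  newtons: 60

```text
time_s: 10.8
tool_pos: [544.9, -116.4, 88.4]
eef_rot: [[-0.08, -0.997, 0.002], [-0.997, 0.08, -0.0], [-0.0, -0.002, -1.0]]
ft_force: [-0.4, 0.1, 5.5]
finger_gap: 0.567
grasp_force: 62.8
```

Emit:
jog_arm:
  moves:
    - [0,0,-1,0,4.5]
    - [0,0,-2,0,4.5]
    - [0,0,-3,0,4.5]
    - [0,0,-3,0,4.5]
    - [0,0,0,0,4.5]
  newtons: 90

```text
time_s: 11.42
tool_pos: [545.4, -116.3, 180.0]
eef_rot: [[-0.081, -0.997, 0.005], [-0.997, 0.081, 0.0], [-0.001, -0.005, -1.0]]
ft_force: [-0.3, 0.8, -2.3]
finger_gap: 0.556
grasp_force: 92.9
```

```bash
python3 -c "
from h import *
plan(362.8,320.5,60,-97.5)"
```

```text
t 11.4 tcp [ 545.4 -116.3  180. ] yaw -94.6 gap 0.556 F [-0.3  0.8 -2.3] | twist 2.9  tx -40.93 ty 23.80 tz 12.00 cm
```

Emit:
jog_arm:
  moves:
    - [0,0,0,2.9,4.5]
    - [-4.1,2.38,0,0,4.5]
    - [-4.1,2.38,0,0,4.5]
    - [-4.1,2.38,0,0,4.5]
    - [-4.1,2.38,0,0,4.5]
    - [-4.1,2.38,0,0,4.5]
    - [-4.1,2.38,0,0,4.5]
    - [-4.1,2.38,0,0,4.5]
    - [-4.1,2.38,0,0,4.5]
    - [-4.1,2.38,0,0,4.5]
    - [-4.1,2.38,0,0,4.5]
    - [0,0,3,0,4.5]
    - [0,0,3,0,4.5]
    - [0,0,3,0,4.5]
    - [0,0,0,0,4.5]
    - [0,0,0,0,4.5]

```text
time_s: 13.42
tool_pos: [362.1, 321.5, 87.9]
eef_rot: [[-0.131, -0.991, 0.0], [-0.991, 0.131, 0.0], [-0.0, -0.0, -1.0]]
ft_force: [-0.3, -0.5, -1.5]
finger_gap: 0.556
grasp_force: 93.4
```

Run:
```python
from h import *
plan(362.8,320.5,23,-97.5)
p,d,c=grab('wrist'); W=cloud(d,c); save(cv2.resize(p,(784,588),interpolation=cv2.INTER_CUBIC),'w3.png')
```

```text
t 13.4 tcp [362.1 321.5  87.9] yaw -97.5 gap 0.556 F [-0.3 -0.5 -1.5] | twist -0.0  tx 0.09 ty -0.08 tz 6.49 cm
```

View pics/w3.png

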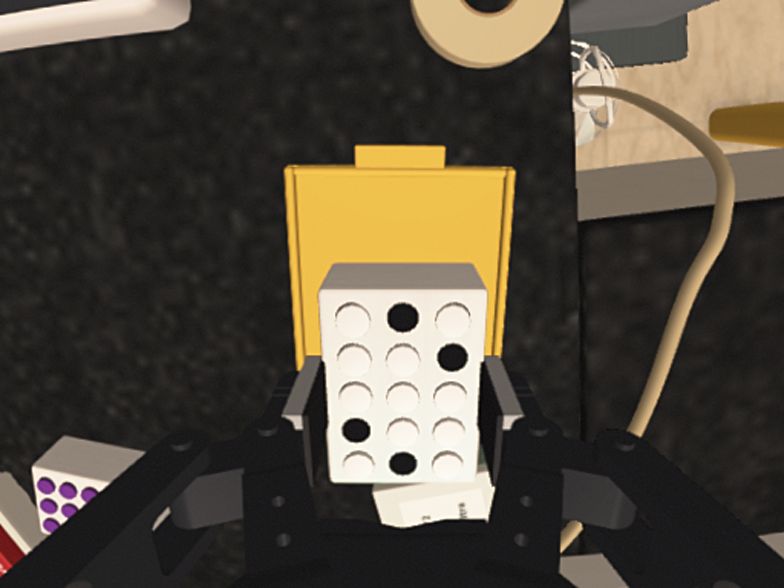

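The block hangs centred across the tray (walls at columns 295–512, block at 320–487), so I'll lower it and release.

Emit:
jog_arm:
  moves:
    - [0,0,2.5,0,4.5]
    - [0,0,2.5,0,4.5]
    - [0,0,1,0,4.5]
    - [0,0,0.4,0,4.5]
    - [0,0,0,0,4.5]
    - [0,0,0.1,0,4.5]
    - [0,0,0,0,5.2]
    - [0,0,0,0,6.6]
    - [0,0,0,0,6.6]
    - [0,0,-3,0,6.6]
    - [0,0,-6,0,6.6]
    - [0,0,-6,0,6.6]
    - [0,0,-4,0,6.6]
    - [0,0,0,0,6.6]
    - [0,0,0,0,6.6]

```text
time_s: 15.35
tool_pos: [361.5, 320.9, 211.9]
eef_rot: [[-0.131, -0.991, -0.001], [-0.991, 0.131, -0.0], [0.0, 0.001, -1.0]]
ft_force: [0.3, -0.2, 0.0]
finger_gap: 0.769
grasp_force: 0.0
```

```bash
cat > blocks.py <<'E'
from h import *
def rects(name='wrist',zr=(24,45)):
    p,d,c=grab(name); W=cloud(d,c); hsv=cv2.cvtColor(p,cv2.COLOR_RGB2HSV); Z=W[...,2]
    m=(Z>zr[0])&(Z<zr[1])
    n,l,st,cc=cv2.connectedComponentsWithStats(m.astype(np.uint8))
    for i in range(1,n):
        if st[i,4]>150:
            q=W[l==i]; r=cv2.minAreaRect(np.ascontiguousarray(q[:,:2],dtype=np.float32))
            if 35<min(r[1])<65 and 55<max(r[1])<85:
                px=hsv[l==i]; px=px[px[:,1]>100]
                print(name,'centre',np.round(r[0],1),'size',np.round(r[1],1),'ang %.1f'%r[2],'hue',np.median(px[:,0]) if len(px) else None,'z %.1f'%np.median(q[:,2]),cc[i].round())
    return p,W
E
python3 - <<'E'
from blocks import *
plan(362.8,320.5,23,-97.5)
rects('wrist'); rects('top')
E
```

```text
t 15.3 tcp [361.5 320.9 211.9] yaw -97.5 gap 0.769 F [ 0.3 -0.2  0. ] | twist -0.0  tx 0.02 ty -0.13 tz 18.89 cm
wrist centre [615.9 257.2] size [50.8 72.5] ang 78.2 hue 18.0 z 30.2 [ 28. 136.]
wrist centre [362.7 320. ] size [69.  50.1] ang 82.5 hue 18.0 z 33.9 [262. 161.]
wrist centre [549.  417.3] size [51.2 70.6] ang 72.1 hue 144.0 z 30.1 [120. 257.]
top centre [613.8 258.7] size [52.5 70.4] ang 78.9 hue 22.0 z 31.1 [181. 166.]
top centre [546.6 418.1] size [51.8 70.1] ang 72.5 hue 143.0 z 30.7 [130. 187.]
top centre [361.4 321.5] size [73.1 50.5] ang 83.2 hue 23.0 z 35.1 [158. 248.]
top centre [333.9  79.9] size [62.7 60.3] ang 70.7 hue None z 31.0 [237. 258.]
```

Finished block is in the tray at (362,320), its long side along the tray. Next is amber.

```bash
python3 -c "
from h import *
print(robot.get_state()['joints'].round(2))
plan(615,257.7,60,-11.6)"
```

```text
[ 1.13  0.06 -0.43 -0.   -1.09 -1.27]
t 15.4 tcp [361.4 320.6 211. ] yaw -97.5 gap 0.774 F [-0.9  0.1 -0.6] | twist -85.9  tx 26.11 ty 1.06 tz 15.10 cm
```

Emit:
jog_arm:
  moves:
    - [0,0,0,-10.6,6.6]
    - [0,0,0,-10.6,6.6]
    - [0,0,0,-10.6,6.6]
    - [0,0,0,-10.6,6.6]
    - [0,0,0,-10.6,6.6]
    - [0,0,0,-10.6,6.6]
    - [0,0,0,-10.6,6.6]
    - [0,0,0,-10.6,6.6]
    - [0,0,0,-1.1,6.6]
    - [5.2,0.21,1,0,6.6]
    - [5.2,0.21,1,0,6.6]
    - [5.2,0.21,1,0,6.6]
    - [5.2,0.21,1,0,6.6]
    - [5.31,0.22,2,0,6.6]
    - [0,0,4,0,6.6]
    - [0,0,0,0,6.6]
    - [0,0,0,0,6.6]

```text
time_s: 17.58
tool_pos: [615.6, 258.6, 113.2]
eef_rot: [[0.979, -0.202, 0.001], [-0.202, -0.979, -0.0], [0.001, 0.0, -1.0]]
ft_force: [0.6, 0.6, 1.0]
finger_gap: 0.771
grasp_force: 0.0
```

Run:
```python
from blocks import *
plan(615,257.7,17.5,-11.6)
p,W=rects('wrist')
save(cv2.resize(p,(784,588)),'w4.png')
```

```text
t 17.6 tcp [615.6 258.6 113.2] yaw -11.7 gap 0.771 F [0.6 0.6 1. ] | twist -0.1  tx -0.04 ty 0.10 tz 9.57 cm
wrist centre [616.8 257.2] size [50.1 70. ] ang 78.2 hue 18.0 z 29.8 [263. 188.]
```

Emit:
jog_arm:
  moves:
    - [0.12,0.14,3,0,6.6]
    - [0,0,3,0,6.6]
    - [0,0,2.4,0,6.6]
    - [0,0,1.2,0,6.6]
    - [0,0,0,0,6.6]
    - [0,0,0,0,5.5]
    - [0,0,0,0,4.5]
    - [0,0,0,0,4.5]
    - [0,0,0,0,4.5]
    - [0,0,0,0,4.5]
  newtons: 80

```text
time_s: 18.88
tool_pos: [617.3, 257.4, 18.5]
eef_rot: [[0.98, -0.201, 0.003], [-0.201, -0.98, 0.002], [0.002, -0.002, -1.0]]
ft_force: [-1.6, 0.5, 5.6]
finger_gap: 0.554
grasp_force: 83.1
```

```bash
python3 -c "
from h import *
splan(0,70,200,-94.6)"
```

```text
t 18.9 tcp [617.3 257.4  18.5] yaw -11.6 gap 0.554 F [-1.6  0.5  5.6] | twist 83.0  tx 27.77 ty 4.07 tz -18.15 cm
```

Emit:
jog_arm:
  moves:
    - [0,0,-1.5,0,4.5]
    - [0,0,-4,0,4.5]
    - [0,0,-6,0,4.5]
    - [0,0,-5,0,4.5]
    - [0,0,-1.6,0,4.5]
    - [0,0,0,10.4,4.5]
    - [0,0,0,10.4,4.5]
    - [0,0,0,10.4,4.5]
    - [0,0,0,10.4,4.5]
    - [0,0,0,10.4,4.5]
    - [0,0,0,10.4,4.5]
    - [0,0,0,10.4,4.5]
    - [0,0,0,10.2,4.5]
    - [5.5,0.57,0,0,4.5]
    - [5.5,0.57,0,0,4.5]
    - [5.5,0.57,0,0,4.5]
    - [5.5,0.57,0,0,4.5]
    - [5.5,0.57,0,0,4.5]
    - [5.5,0.57,0,0,4.5]
    - [5.4,0.57,0,0,4.5]

```text
time_s: 21.38
tool_pos: [544.5, -124.5, 197.4]
eef_rot: [[-0.081, -0.997, -0.0], [-0.997, 0.081, 0.0], [-0.0, 0.0, -1.0]]
ft_force: [1.4, -0.4, -1.0]
finger_gap: 0.555
grasp_force: 82.9
```

```bash
python3 -c "
from h import *
s=robot.get_state(); print(s['grasp_force'])
splan(0.8,-37,120,-94.6)"
```

```text
82.94517159461975
t 21.4 tcp [ 544.5 -124.5  197.4] yaw -94.6 gap 0.555 F [ 1.4 -0.4 -1. ] | twist -0.0  tx -0.19 ty -0.21 tz 7.74 cm
```

Emit:
jog_arm:
  moves:
    - [0,0,3,0,4.5]
    - [0,0,3,0,4.5]
    - [0,0,1.7,0,4.5]
    - [0,0,0,0,4.5]
    - [0,0,0,0,4.5]

```text
time_s: 22.0
tool_pos: [545.9, -122.9, 121.1]
eef_rot: [[-0.081, -0.997, 0.001], [-0.997, 0.081, -0.0], [0.0, -0.001, -1.0]]
ft_force: [-0.3, -0.1, -1.5]
finger_gap: 0.557
grasp_force: 82.9
```

```bash
python3 -c "
from blocks import *
splan(0.8,-37,88.5,-94.6)
rects('wrist',(125,142))"
```

```text
t 22.0 tcp [ 545.9 -122.9  121.1] yaw -94.6 gap 0.557 F [-0.3 -0.1 -1.5] | twist -0.0  tx -0.01 ty -0.08 tz 3.26 cm
```

Emit:
jog_arm:
  moves:
    - [0,-0.08,1.2,0,4.5]
    - [0,0,1.2,0,4.5]
    - [0,0,0.6,0,4.5]
    - [0,0,0.2,0,4.5]
    - [0,0,0.1,0,4.5]
    - [0,0,0,0,4.5]

```text
time_s: 22.8
tool_pos: [545.7, -123.0, 88.5]
eef_rot: [[-0.08, -0.997, -0.001], [-0.997, 0.08, -0.0], [0.0, 0.001, -1.0]]
ft_force: [-7.7, 2.4, 13.6]
finger_gap: 0.557
grasp_force: 84.7
```

Emit:
jog_arm:
  moves:
    - [0,0,0,0,5.2]
    - [0,0,0,0,6.6]
    - [0,0,0,0,6.6]
    - [0,0,-3,0,6.6]
    - [0,0,-5,0,6.6]
    - [0,0,-5,0,6.6]
    - [-3,0,0,0,6.6]
    - [0,0,0,0,6.6]
    - [0,0,0,0,6.6]

```text
time_s: 23.92
tool_pos: [548.5, -93.2, 216.8]
eef_rot: [[-0.08, -0.997, -0.001], [-0.997, 0.08, -0.0], [0.0, 0.001, -1.0]]
ft_force: [0.2, -0.8, 0.2]
finger_gap: 0.774
grasp_force: 0.0
```

```bash
cat > bay.py <<'E'
from h import *
def bay(name='wrist',c_=None):
    p,d,c=grab(name); W=cloud(d,c); hsv=cv2.cvtColor(p,cv2.COLOR_RGB2HSV); L=np.dstack([(W[...,:2]-O)@EX,(W[...,:2]-O)@EY]); Z=W[...,2]
    m=(Z>95)&(Z<104.7)&(L[...,0]>-52)&(L[...,0]<35)&(abs(L[...,1])<113)
    n,l,st,_=cv2.connectedComponentsWithStats(m.astype(np.uint8))
    for i in range(1,n):
        if st[i,4]>200: q=L[l==i].astype(np.float32); print('bay block',st[i,4],cv2.minAreaRect(np.ascontiguousarray(q)),Z[l==i].mean().round(1))
    return p
E
python3 - <<'E'
from bay import *; from blocks import rects
bay(); rects('top')
plan(549,417.3,100,-17.7)
E
```

```text
bay block 4794 ((0.8325405120849609, -36.43083953857422), (68.40994262695312, 50.30326461791992), 89.8860092163086) 100.3
top centre [546.6 418.1] size [52.2 70.2] ang 72.4 hue 143.0 z 30.9 [130. 188.]
top centre [361.4 321.4] size [72.3 50.5] ang 82.8 hue 23.0 z 35.2 [158. 248.]
t 24.0 tcp [548.5 -93.5 216.7] yaw -94.6 gap 0.774 F [ 0.7  0.2 -0.1] | twist -76.9  tx -15.48 ty -48.68 tz 11.67 cm
```

Emit:
jog_arm:
  moves:
    - [0,0,0,-9.6,6.6]
    - [0,0,0,-9.6,6.6]
    - [0,0,0,-9.6,6.6]
    - [0,0,0,-9.6,6.6]
    - [0,0,0,-9.6,6.6]
    - [0,0,0,-9.6,6.6]
    - [0,0,0,-9.6,6.6]
    - [0,0,0,-9.7,6.6]
    - [-1.72,-5.41,0,0,6.6]
    - [-1.72,-5.41,0,0,6.6]
    - [-1.72,-5.41,0,0,6.6]
    - [-1.72,-5.41,0,0,6.6]
    - [-1.72,-5.41,0,0,6.6]
    - [-1.72,-5.41,0,0,6.6]
    - [-1.72,-5.41,0,0,6.6]
    - [-1.72,-5.41,0,0,6.6]
    - [-1.72,-5.41,4,0,6.6]
    - [0,0,5,0,6.6]
    - [0,0,0,0,6.6]
    - [0,0,0,0,6.6]

```text
time_s: 26.52
tool_pos: [550.8, 411.9, 132.8]
eef_rot: [[0.952, -0.305, 0.001], [-0.305, -0.952, 0.0], [0.001, -0.0, -1.0]]
ft_force: [0.0, 0.6, 0.2]
finger_gap: 0.775
grasp_force: 0.0
```

Run:
```python
from blocks import *
p,W=rects('wrist')
plan(549,417.3,18,-17.7)
```

```text
wrist centre [550.  417.5] size [50.1 70.1] ang 71.9 hue 145.0 z 29.8 [256. 186.]
t 26.6 tcp [551.1 412.3 133.8] yaw -17.8 gap 0.772 F [-0.6  0.3  0.6] | twist -0.1  tx -0.35 ty -0.42 tz 11.58 cm
```

Emit:
jog_arm:
  moves:
    - [-0.26,-0.47,0,0.3,6.6]
    - [0,0,4,0,6.6]
    - [0,0,4,0,6.6]
    - [0,0,2.5,0,6.6]
    - [0,0,1,0,6.6]
    - [0,0,0,0,6.6]
    - [0,0,0,0,5.5]
    - [0,0,0,0,4.5]
    - [0,0,0,0,4.5]
    - [0,0,0,0,4.5]
    - [0,0,0,0,4.5]
  newtons: 80

```text
time_s: 27.95
tool_pos: [549.4, 418.4, 18.6]
eef_rot: [[0.951, -0.309, 0.002], [-0.309, -0.951, 0.002], [0.001, -0.003, -1.0]]
ft_force: [-1.6, -0.7, 5.6]
finger_gap: 0.556
grasp_force: 82.9
```

```bash
python3 -c "
from h import *
splan(0.8,37,200,-94.6)"
```

```text
t 27.9 tcp [549.4 418.4  18.6] yaw -18.0 gap 0.556 F [-1.6 -0.7  5.6] | twist 76.6  tx 46.57 ty -4.07 tz -18.14 cm
```

Emit:
jog_arm:
  moves:
    - [0,0,-1.5,0,4.5]
    - [0,0,-4,0,4.5]
    - [0,0,-6,0,4.5]
    - [0,0,-5,0,4.5]
    - [0,0,-1.6,0,4.5]
    - [0,0,0,9.6,4.5]
    - [0,0,0,9.6,4.5]
    - [0,0,0,9.6,4.5]
    - [0,0,0,9.6,4.5]
    - [0,0,0,9.6,4.5]
    - [0,0,0,9.6,4.5]
    - [0,0,0,9.6,4.5]
    - [0,0,0,9.4,4.5]
    - [5.5,-0.48,0,0,4.5]
    - [5.5,-0.48,0,0,4.5]
    - [5.5,-0.48,0,0,4.5]
    - [5.5,-0.48,0,0,4.5]
    - [5.5,-0.48,0,0,4.5]
    - [5.5,-0.48,0,0,4.5]

```text
time_s: 30.32
tool_pos: [549.9, 84.4, 197.5]
eef_rot: [[-0.081, -0.997, -0.0], [-0.997, 0.081, 0.0], [-0.0, 0.0, -1.0]]
ft_force: [0.5, -0.5, -1.0]
finger_gap: 0.555
grasp_force: 82.6
```

Emit:
jog_arm:
  moves:
    - [5.5,-0.48,0,0,4.5]
    - [5.5,-0.48,0,0,4.5]
    - [2.4,-0.23,0,0,4.5]
    - [0,0,3,0,4.5]
    - [0,0,3,0,4.5]
    - [0,0,1.8,0,4.5]
    - [0,0,0,0,4.5]
    - [0,0,0,0,4.5]

```text
time_s: 31.32
tool_pos: [552.1, -48.3, 120.2]
eef_rot: [[-0.081, -0.997, 0.001], [-0.997, 0.081, -0.0], [-0.0, -0.001, -1.0]]
ft_force: [-0.4, 0.1, -0.7]
finger_gap: 0.557
grasp_force: 82.6
```

Run:
```python
from h import *
splan(0.8,38,88.5,-94.6); print(robot.get_state()['grasp_force'])
p,d,c=grab('wrist'); save(cv2.resize(p,(784,588)),'w5.png')
```

```text
t 31.3 tcp [552.1 -48.3 120.2] yaw -94.6 gap 0.557 F [-0.4  0.1 -0.7] | twist -0.0  tx -0.03 ty -0.07 tz 3.17 cm
82.61245608329773
```

View pics/w5.png

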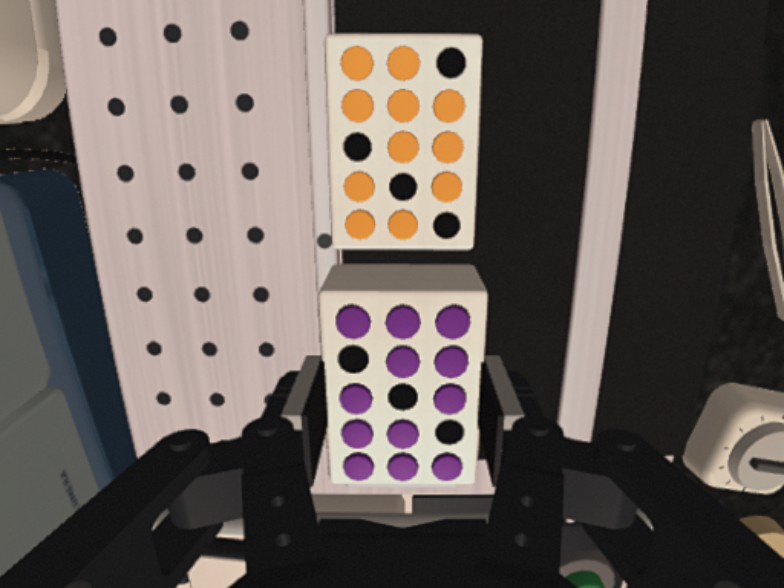

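Violet hangs in line with amber, which stands at the fence (columns 328–481). I'll lower it and release.

Emit:
jog_arm:
  moves:
    - [0,-0.07,1.2,0,4.5]
    - [0,0,1.2,0,4.5]
    - [0,0,0.6,0,4.5]
    - [0,0,0.2,0,4.5]
    - [0,0,0,0,4.5]
    - [0,0,0,0,4.5]
    - [0,0,0,0,5.2]
    - [0,0,0,0,6.6]
    - [0,0,0,0,6.6]
    - [0,0,-3,0,6.6]
    - [0,0,-5,0,6.6]
    - [0,0,-5,0,6.6]
    - [2,0,0,0,6.6]
    - [0,0,0,0,6.6]
    - [0,0,0,0,6.6]

```text
time_s: 33.25
tool_pos: [550.2, -68.5, 216.2]
eef_rot: [[-0.081, -0.997, -0.002], [-0.997, 0.081, -0.0], [0.0, 0.002, -1.0]]
ft_force: [0.3, -0.0, -0.8]
finger_gap: 0.773
grasp_force: 0.0
```

Run:
```python
from bay import *; from blocks import rects
bay(); rects('top')
splan(-29,-160.5,180,175.4)
```

```text
bay block 5245 ((0.9563541412353516, -36.5046272277832), (69.8791275024414, 50.346195220947266), 89.33499908447266) 100.3
bay block 4170 ((0.8190479278564453, 37.05813217163086), (69.88420104980469, 50.12684631347656), 89.89556884765625) 100.3
t 33.4 tcp [550.4 -68.2 216.3] yaw -94.6 gap 0.770 F [ 0.  -0.5  0.2] | twist 90.0  tx 2.91 ty -17.82 tz 3.63 cm
```

Emit:
jog_arm:
  moves:
    - [0,0,0,10,6.6]
    - [0,0,0,10,5]
    - [0,0,0,10,3.8]
    - [0,0,0,10,3.8]
    - [0,0,0,10,3.8]
    - [0,0,0,10,3.8]
    - [0,0,0,10,3.8]
    - [0,0,0,10,3.8]
    - [0,0,0,10,3.8]
    - [-0.3,-4.4,0,0,3.8]
    - [-0.3,-4.4,0,0,3.8]
    - [-0.3,-4.5,2,0,3.8]
    - [0,-4.5,3.6,0,3.8]
    - [0,0,3,0,3.8]
    - [0,0,0,0,3.8]
    - [0,0,0,0,3.8]

```text
time_s: 35.35
tool_pos: [546.2, -246.2, 132.2]
eef_rot: [[-0.997, 0.08, 0.001], [0.08, 0.997, -0.001], [-0.001, -0.001, -1.0]]
ft_force: [0.7, 0.0, 0.3]
finger_gap: 0.446
grasp_force: 0.0
```

Run:
```python
from h import *
splan(9,-160.5,81,175.4)
```

```text
t 35.4 tcp [ 546.2 -246.2  132.2] yaw 175.4 gap 0.446 F [0.7 0.  0.3] | twist 0.0  tx 0.11 ty -0.05 tz 5.12 cm
```

Emit:
jog_arm:
  moves:
    - [0.11,-0.05,1.7,0,3.8]
    - [0,0,1.7,0,3.8]
    - [0,0,1.7,0,3.8]
    - [0,0,0,0,3.8]
    - [0,0,0,0,2.8]
    - [0,0,0,0,2.0]
    - [0,0,0,0,1.5]
    - [0,0,0,0,1.5]
    - [0,0,0,0,1.5]
  newtons: 60

```text
time_s: 36.48
tool_pos: [544.6, -245.6, 80.8]
eef_rot: [[-0.997, 0.081, 0.001], [0.081, 0.997, 0.001], [-0.001, 0.001, -1.0]]
ft_force: [0.5, 6.9, 0.3]
finger_gap: 0.244
grasp_force: 58.7
```

Emit:
jog_arm:
  moves:
    - [-0.3,0,0,0,1.5]
    - [-0.3,0,0,0,1.5]
    - [-0.3,0,0,0,1.5]
    - [-0.3,0,0,0,1.5]
    - [-0.3,0,0,0,1.5]
    - [-0.3,0,0,0,1.5]
    - [-0.3,0,0,0,1.5]
    - [-0.3,0,0,0,1.5]
    - [-0.3,0,0,0,1.5]
    - [-0.3,0,0,0,1.5]
    - [-0.3,0,0,0,1.5]
    - [-0.3,0,0,0,1.5]
    - [-0.2,0,0,0,1.5]
    - [-0.2,0,0,0,1.5]
    - [0,0,0,0,1.5]

```text
time_s: 38.35
tool_pos: [584.6, -248.8, 80.8]
eef_rot: [[-0.997, 0.081, 0.001], [0.081, 0.997, 0.001], [-0.001, 0.001, -1.0]]
ft_force: [0.1, 6.8, -0.1]
finger_gap: 0.241
grasp_force: 59.4
```

Emit:
jog_arm:
  moves:
    - [-0.15,0,0,0,1.5]
    - [-0.15,0,0,0,1.5]
    - [-0.1,0,0,0,1.5]
    - [0,0,0,0,1.5]

```text
time_s: 38.85
tool_pos: [586.6, -249.0, 80.7]
eef_rot: [[-0.997, 0.081, -0.002], [0.081, 0.997, 0.002], [0.003, 0.002, -1.0]]
ft_force: [-6.2, 8.4, 4.5]
finger_gap: 0.243
grasp_force: 60.1
```

Emit:
jog_arm:
  moves:
    - [0.2,0,0,0,3.8]
    - [0,0,0,0,3.8]
    - [0,0,0,0,3.8]
    - [0,0,-3,0,3.8]
    - [0,0,-4,0,3.8]
    - [3,0,-3,0,3.8]
    - [0,2,0,0,3.8]
    - [0,0,0,0,3.8]
    - [0,0,0,0,3.8]

```text
time_s: 39.98
tool_pos: [557.9, -227.7, 179.5]
eef_rot: [[-0.997, 0.08, -0.001], [0.08, 0.997, 0.0], [0.001, -0.0, -1.0]]
ft_force: [-0.6, 0.0, -0.7]
finger_gap: 0.446
grasp_force: 0.0
```

Run:
```python
from bay import *
p=bay(); save(cv2.resize(p,(784,588),interpolation=cv2.INTER_CUBIC),'w6.png')
p,d,c=grab('wrist'); W=cloud(d,c); L=np.dstack([(W[...,:2]-O)@EX,(W[...,:2]-O)@EY]); Z=W[...,2]
m=(Z>105)&(Z<111)&(L[...,0]<10)&(L[...,0]>-90)&(abs(L[...,1])<100); print('lip x',np.percentile(L[m][:,0],[1,99]).round(1))
hsv=cv2.cvtColor(p,cv2.COLOR_RGB2HSV)
m=(cv2.inRange(hsv,(100,120,40),(125,255,255))>0)&(Z>105)&(Z<112)&(abs(L[...,1]+160)<20); print('sleeve x',np.percentile(L[m][:,0],[1,99]).round(1))
m=cv2.inRange(hsv,(0,170,70),(6,255,255))>0; n,l,st,cc=cv2.connectedComponentsWithStats(m.astype(np.uint8))
for i in range(1,n):
  if st[i,4]>5: print('red',cc[i].round(),st[i,4],loc(ray(c,*cc[i],98)).round(1))
```

```text
bay block 403 ((-30.152053833007812, -33.21876525878906), (158.9011688232422, 0.952144205570221), 89.96910858154297) 100.2
bay block 4641 ((5.093738555908203, -36.62498474121094), (70.76726531982422, 40.369728088378906), 89.96693420410156) 100.5
bay block 3119 ((5.502076148986816, 29.34230613708496), (41.062110900878906, 55.592716217041016), 0.45586293935775757) 100.4
lip x [-30.2 -16.1]
sleeve x [-32.6 100. ]
red [219. 179.] 23 [  10.1 -174. ]
red [120. 276.] 309 [  95.6 -262.5]
red [ 30. 340.] 347 [ 173.2 -368.3]
```

View pics/w6.png

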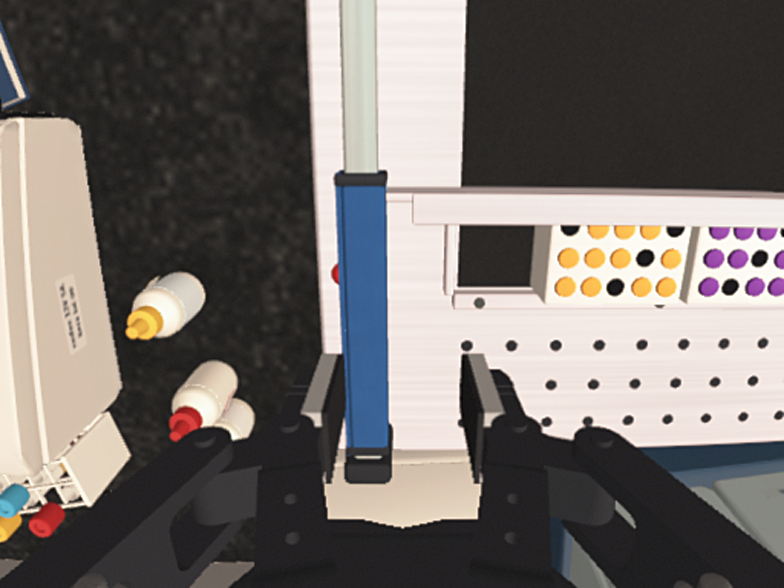

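The bar is closed, and the red button stands proud at (337,273). Both blocks are held under the lip. Next is the display.

Run:
```python
from h import *
splan(-40,201,200)
```

```text
t 40.1 tcp [ 557.8 -228.   179.4] yaw 175.4 gap 0.448 F [-0.   0.4  0.4] | twist -0.0  tx 6.03 ty 34.19 tz -2.06 cm
```

Emit:
jog_arm:
  moves:
    - [0.86,4.88,-0.3,0,4]
    - [0.86,4.88,-0.3,0,4]
    - [0.86,4.88,-0.3,0,4]
    - [0.86,4.88,-0.3,0,4]
    - [0.86,4.88,-0.3,0,4]
    - [0.86,4.88,-0.3,0,4]
    - [0.86,4.9,-0.3,0,4]
    - [0,0,0,0,4]
    - [0,0,0,0,4]

```text
time_s: 41.2
tool_pos: [525.3, 117.5, 200.7]
eef_rot: [[-0.997, 0.08, -0.001], [0.08, 0.997, -0.001], [0.001, -0.001, -1.0]]
ft_force: [-0.2, 0.5, 0.4]
finger_gap: 0.468
grasp_force: 0.0
```

Run:
```python
from h import *
splan(-40,201,200)
p,d,c=grab('wrist'); W=cloud(d,c); np.savez('w7.npz',p=p,W=W); save(cv2.resize(p,(784,588),interpolation=cv2.INTER_CUBIC),'w7.png')
L=np.dstack([(W[...,:2]-O)@EX,(W[...,:2]-O)@EY]); Z=W[...,2]
tab=(L[...,1]>185)&(L[...,1]<217)&(L[...,0]>-75)&(L[...,0]<0)&(Z>84)&(Z<115)
print('front part extents', [np.percentile(L[tab][:,k],[1,99]).round(1) for k in (0,1)])
for a in range(-60,120,8):
    m=(abs(L[...,0]-a)<3)&(abs(L[...,1]-201)<7)&(Z>70)&(Z<130)
    if m.sum()>5: mm=(abs(L[...,0]-a)<3)&(abs(L[...,1]-201)<70)&(Z>88)&(Z<130);print(a,Z[m].mean().round(1),np.percentile(L[mm][:,1],[1,99]).round(1), p[m].mean(0).round())
```

```text
t 41.2 tcp [525.3 117.5 200.7] yaw 175.4 gap 0.468 F [-0.2  0.5  0.4] | twist 0.0  tx 0.02 ty 0.02 tz 0.07 cm
front part extents [array([-43.4,  -0.3]), array([187.2, 215.2])]
-44 100.0 [131.1 211.8] [111. 101.  96.]
-36 101.9 [131.4 212.8] [104.  95.  91.]
-28 101.3 [131.3 212.1] [109.  99.  96.]
-20 100.6 [131.1 212.2] [132. 119. 114.]
-12 100.1 [131.3 212.4] [132. 119. 113.]
-4 99.5 [149.9 255.7] [132. 119. 114.]
4 100.4 [148.  257.7] [243. 231. 217.]
12 100.0 [148.2 257.2] [248. 237. 224.]
20 99.5 [165.9 234.2] [248. 237. 224.]
28 98.9 [166.  234.1] [248. 237. 224.]
36 98.4 [165.8 234.4] [248. 237. 224.]
44 98.0 [164.3 235.9] [248. 237. 224.]
52 97.4 [162.8 237.3] [248. 237. 224.]
60 96.6 [160.6 239.1] [248. 237. 224.]
68 96.1 [159.5 241. ] [248. 237. 224.]
76 95.6 [158.  241.5] [248. 237. 224.]
84 95.1 [156.4 243.8] [248. 237. 224.]
92 94.6 [154.7 245.9] [248. 237. 224.]
100 93.9 [149.1 250.8] [248. 237. 224.]
108 93.4 [148.7 251.3] [250. 243. 231.]
```

View pics/w7.png

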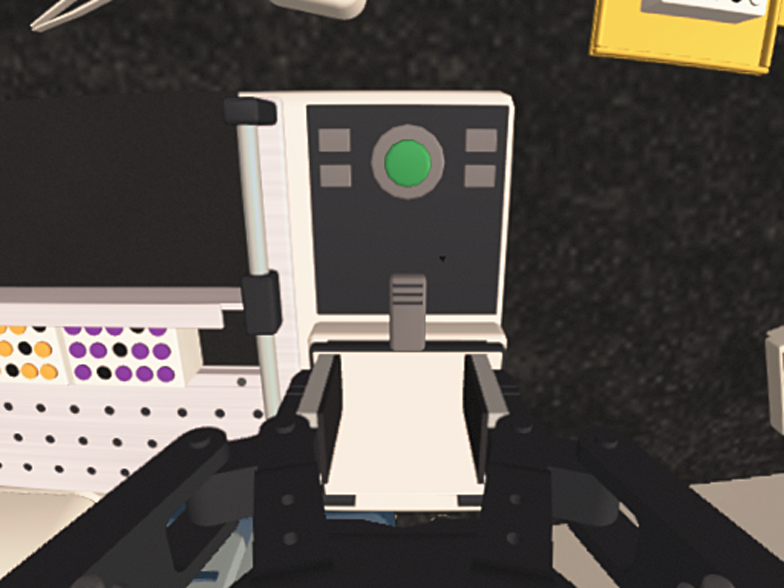

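The picture shows the tab at columns 390–426, rows 275–350. The display slopes 3.85° now, so the grip point is at shaker (-30,202,96), which agrees with the hinge at x≈108.

Run:
```python
from h import *
splan(-30,202,85)
a=np.radians(np.linspace(6.15,62.8,19)); x=107.7-138.1*np.cos(a); z=81.5+138.1*np.sin(a)
X=np.round(-(x-x[0])/10,2);Zc=np.round(-(z-z[0])/10,2)
print([[round(float(u),2),0,round(float(v),2),0,1.2] for u,v in zip(np.diff(X),np.diff(Zc))])
```

```text
t 41.2 tcp [525.3 117.  200.8] yaw 175.3 gap 0.468 F [-0.7  0.6  0.9] | twist -0.1  tx -0.98 ty 0.17 tz 11.58 cm
[[-0.1, 0, -0.75, 0, 1.2], [-0.14, 0, -0.75, 0, 1.2], [-0.19, 0, -0.73, 0, 1.2], [-0.22, 0, -0.73, 0, 1.2], [-0.27, 0, -0.71, 0, 1.2], [-0.3, 0, -0.69, 0, 1.2], [-0.34, 0, -0.68, 0, 1.2], [-0.37, 0, -0.66, 0, 1.2], [-0.42, 0, -0.64, 0, 1.2], [-0.44, 0, -0.61, 0, 1.2], [-0.48, 0, -0.59, 0, 1.2], [-0.51, 0, -0.56, 0, 1.2], [-0.54, 0, -0.53, 0, 1.2], [-0.57, 0, -0.5, 0, 1.2], [-0.6, 0, -0.47, 0, 1.2], [-0.62, 0, -0.44, 0, 1.2], [-0.64, 0, -0.4, 0, 1.2], [-0.67, 0, -0.36, 0, 1.2]]
```

Emit:
jog_arm:
  moves:
    - [-0.98,0.17,2,0,4]
    - [0,0,3,0,4]
    - [0,0,3,0,4]
    - [0,0,2.4,0,4]
    - [0,0,1.2,0,4]
    - [0,0,0,0,4]
    - [0,0,0,0,3]
    - [0,0,0,0,2]
    - [0,0,0,0,1.2]
    - [0,0,0,0,1.2]
    - [0,0,0,0,1.2]
  newtons: 35

```text
time_s: 42.62
tool_pos: [535.9, 119.2, 85.8]
eef_rot: [[-0.997, 0.08, 0.002], [0.08, 0.997, 0.001], [-0.001, 0.001, -1.0]]
ft_force: [-0.2, 4.1, 2.1]
finger_gap: 0.223
grasp_force: 36.1
```

Emit:
jog_arm:
  moves:
    - [-0.1,0,-0.75,0,1.2]
    - [-0.14,0,-0.75,0,1.2]
    - [-0.19,0,-0.73,0,1.2]
    - [-0.22,0,-0.73,0,1.2]
    - [-0.27,0,-0.71,0,1.2]
    - [-0.3,0,-0.69,0,1.2]
    - [-0.34,0,-0.68,0,1.2]
    - [-0.37,0,-0.66,0,1.2]
    - [-0.42,0,-0.64,0,1.2]
    - [0,0,0,0,1.2]

```text
time_s: 43.88
tool_pos: [559.1, 117.4, 148.2]
eef_rot: [[-0.997, 0.081, -0.0], [0.081, 0.997, 0.001], [0.0, 0.001, -1.0]]
ft_force: [2.8, 5.9, -2.9]
finger_gap: 0.221
grasp_force: 35.2
```

Emit:
jog_arm:
  moves:
    - [-0.44,0,-0.61,0,1.2]
    - [-0.48,0,-0.59,0,1.2]
    - [-0.51,0,-0.56,0,1.2]
    - [-0.54,0,-0.53,0,1.2]
    - [-0.57,0,-0.5,0,1.2]
    - [-0.6,0,-0.47,0,1.2]
    - [-0.62,0,-0.44,0,1.2]
    - [-0.64,0,-0.4,0,1.2]
    - [-0.67,0,-0.36,0,1.2]
    - [0,0,0,0,1.2]
    - [0,0,0,0,1.2]

```text
time_s: 45.25
tool_pos: [608.3, 113.3, 191.8]
eef_rot: [[-0.997, 0.081, -0.003], [0.081, 0.997, 0.001], [0.003, 0.001, -1.0]]
ft_force: [0.2, 6.5, -3.8]
finger_gap: 0.219
grasp_force: 34.7
```

Run:
```python
from h import *
s=robot.get_state(); P=s['tool_pos']; l=loc(P); print(l,P, 'grip angle', np.degrees(np.arctan2(P[2]+11-81.5,107.7-l[0]))-2.3, s['finger_gap'],s['ft_force'])
p,d,c=grab('scene'); W=cloud(d,c); np.savez('s8.npz',p=p,W=W); save(cv2.resize(p[130:280,180:380],(800,600),interpolation=cv2.INTER_CUBIC),'s8.png')
```

```text
[ 43.21452696 203.34396035] [608.2832946  113.32320616 191.75043325] grip angle 59.69429978329389 0.21893555971609657 [ 0.19713527  6.51802397 -3.75856955]
```

View pics/s8.png

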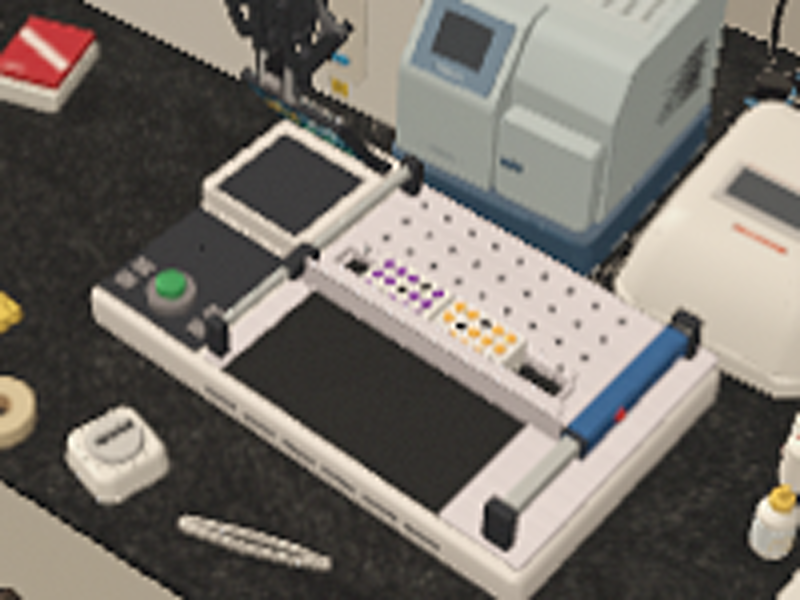

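Emit:
jog_arm:
  moves:
    - [0,0,0,0,2.2]
    - [0,0,0,0,4]
    - [0,0,0,0,4]
    - [0,0,-2,0,4]
    - [0,0,-4,0,4]
    - [4,0,-3,0,4]
    - [5,0,0,0,3]
    - [5,0,0,0,0]
    - [0,0,0,0,0]
    - [0,0,0,0,0]

```text
time_s: 46.55
tool_pos: [469.9, 123.9, 284.0]
eef_rot: [[-0.997, 0.08, 0.001], [0.08, 0.997, 0.001], [-0.001, 0.001, -1.0]]
ft_force: [0.2, 0.6, 0.4]
finger_gap: 0.0
grasp_force: 0.0
```

Run:
```python
from h import *
p,d,c=grab('scene'); W=cloud(d,c); L=np.dstack([(W[...,:2]-O)@EX,(W[...,:2]-O)@EY]); Z=W[...,2]
m=(L[...,1]>150)&(L[...,1]<250)&(L[...,0]>30)&(L[...,0]<130)&(Z>100)&(Z<185)
q=np.c_[L[m],Z[m]]; q0=q-np.median(q,0); 
for _ in range(4):
    u,s,v=np.linalg.svd(q0-q0.mean(0),full_matrices=False); r=abs((q0-q0.mean(0))@v[2]); q0=q0[r<max(3,2*np.median(r))]
n=v[2]; print(m.sum(),len(q0),'normal',n.round(3),'angle',np.degrees(np.arctan2(abs(n[0]),abs(n[2]))))
z=np.load('w7.npz'); W=z['W']; h=cv2.cvtColor(z['p'],cv2.COLOR_RGB2HSV); g=(cv2.inRange(h,(45,100,40),(85,255,255))>0)&(W[...,2]<90); print('start',loc(W[g].mean(0)[:2]),W[g].mean(0))
p,d,c=grab('wrist'); W=cloud(d,c);h=cv2.cvtColor(p,cv2.COLOR_RGB2HSV); g=(cv2.inRange(h,(45,100,40),(85,255,255))>0)&(W[...,2]<90)
if g.sum(): print('start now',loc(W[g].mean(0)[:2]),W[g].mean(0), g.sum())
splan(-99.7,201.5,100)
```

```text
152 98 normal [0.857 0.016 0.514] angle 59.04531011040776
start [-100.29747433  202.87508494] [465.19595961 124.36534918  76.57494781]
start now [-100.88547539  203.03130258] [464.62238106 124.56822068  76.29913489] 375
t 46.6 tcp [470.4 123.8 283.3] yaw 175.3 gap -0.000 F [ 0.3 -0.6  0.1] | twist -0.1  tx 0.46 ty -0.12 tz 18.33 cm
```

Emit:
jog_arm:
  moves:
    - [0.54,0.02,3,0,0]
    - [0,0,5,0,0]
    - [0,0,5,0,0]
    - [0,0,4,0,0]
    - [0,0,2.3,0,0]
    - [0,0,0,0,0]
    - [0,0,0,0,0]

```text
time_s: 47.52
tool_pos: [465.3, 124.7, 90.8]
eef_rot: [[-0.997, 0.081, 0.0], [0.081, 0.997, -0.0], [-0.0, -0.0, -1.0]]
ft_force: [-0.2, 0.7, 0.8]
finger_gap: 0.002
grasp_force: 0.0
```

Emit:
jog_arm:
  moves:
    - [0,0,0.5,0,0]
    - [0,0,0.5,0,0]
    - [0,0,0.4,0,0]
    - [0,0,0.3,0,0]
    - [0,0,0.2,0,0]
    - [0,0,0.2,0,0]
    - [0,0,0,0,0]

```text
time_s: 48.4
tool_pos: [464.6, 124.6, 70.8]
eef_rot: [[-0.997, 0.08, 0.001], [0.08, 0.997, 0.0], [-0.001, 0.0, -1.0]]
ft_force: [-7.8, 0.2, 21.0]
finger_gap: 0.003
grasp_force: 10.5
```

Emit:
jog_arm:
  moves:
    - [0,0,-1,0,0]
    - [0,0,-3,0,0]
    - [0,0,-6,0,0]
    - [0,0,-6,0,0]
    - [3,0,-4,0,0]
    - [4,0,0,0,0]
    - [0,0,0,0,0]
    - [0,0,0,0,0]

```text
time_s: 49.4
tool_pos: [394.6, 130.3, 269.4]
eef_rot: [[-0.997, 0.08, 0.0], [0.08, 0.997, 0.0], [-0.0, 0.0, -1.0]]
ft_force: [-0.9, -0.4, 0.7]
finger_gap: 0.001
grasp_force: 0.0
```

Run:
```python
from h import *
p,d,c=grab('top'); save(cv2.resize(p[90:290,90:410],(800,500),interpolation=cv2.INTER_CUBIC),'t9.png'); print(robot.get_state()['ft_force'])
```

```text
[-0.53341418 -0.06694336 -1.02023482]
```

View pics/t9.png

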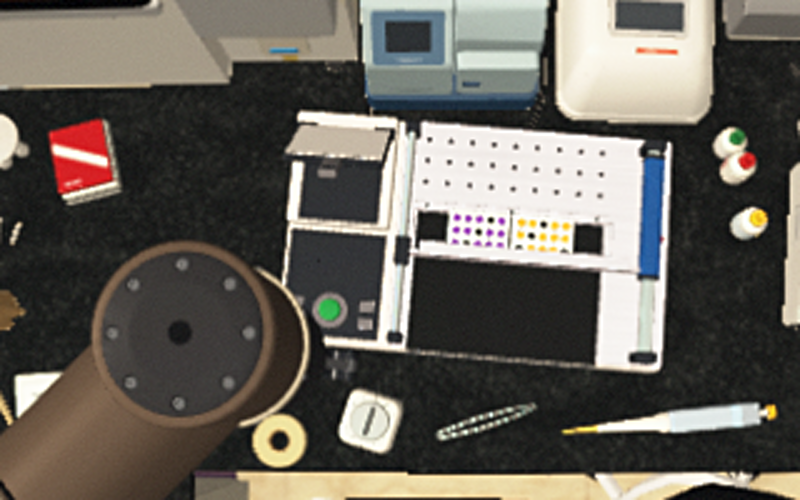

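The bar is closed and both blocks are held under it. The display is up, the bottles are standing, and the button at (660,240) is out. I'll hand the job in.

```bash
python3 -c "
from rig import robot
print(robot.sign_off())"
```

```text
the job is handed in; nothing more can be done
None
```

The changeover is done and handed in at about 50 s: the finished block is in the yellow tray, the amber and violet blocks (no blue one was there) stand along the rear fence with the bar clicked shut, the display measured about 59°, and the start button was pressed last.

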